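# Clamp a crystal point in the drilling jig

## Task

Get the crystal point that lies in the drilling jig ready for drilling: with a fingertip, push on its pointed end until its flat foot is fully home against the end plate with the brass bush, then push the arm of the cam clamp round with the finger until it is against its stop pin and the clamp grips the crystal. Everything is only pushed: do not lift the crystal off the jig, and leave the other stones and things on the table where they are.

Things in the scene. Friction and masses are not known exactly. Their poses are not given: they have to be found in the camera images.
- jig: fixed drilling jig: grey base plate, aluminium fence and end plate; base 104 (x) by 170 (y) by 12 mm. Origin: centre of the base's underside, on the table. z up, +x to the fence (long rail on the side away from the robot, x 34 to 46 mm, top z 38 mm), +y along the bed to the end plate. The bed is the base's top, z = 12 mm. Arm's stop pin: 6 mm thick at x -16, y -25 mm, top z 50 mm
- end_stop (a point): point on the inner face of the jig's end plate (jig y = +70 mm) where the crystal's foot comes home, 12 mm above the bed. The plate is 10 mm thick, spans jig x -8 to +34 mm, top 48 mm above the table; a brass drill bush sits in its outer side
- clamp_pivot (a point): on the vertical pivot axis of the cam clamp (jig x -25.2, y +15 mm), at the middle height of its arm, 46.5 mm above the table; the pivot nut's top is 58.5 mm above the table. Under the arm a steel cam disc, 18 mm radius and 7.5 mm off centre, presses the crystal against the fence strip
- cam_lever (a joint): cam clamp's angle, rad: 0 released to 2.40 against its stop pin, growing counter-clockwise from above; starts at 0 to 0.35. At q the arm points q + 2.31 rad counter-clockwise from jig +x; at 2.40 it is parallel to the bed, pointing to jig -y. The cam begins to bite at 1.2 to 1.7. It stays where left. A push 70 mm from the pivot takes about 1 N when free, a few N while the cam bites
- lever_push (a point): on the middle line of the clamp's arm, 70 mm from the pivot, a good place to push its side. The arm is a flat steel bar 13 mm wide and 8 mm thick (42.5 to 50.5 mm above the table), overhanging the base on the robot's side with free space under it
- lever_knob (a point): centre of the black ball at the end of the clamp's arm, 95 mm from the pivot; 22 mm across, 46.5 mm above the table
- fence_pad (a joint): how far the spring-backed strip in front of the fence is pressed back, m: 0 free, about 0.0025 when the cam grips the crystal, on springs of 3 N/mm. The strip is 140 mm long, 21 mm high, with two black rubber lips (faces at jig x = 16.8 mm at rest) and a 10 mm groove between them that takes the crystal's side edge
- crystal_point: six-sided pale blue crystal tower, 112 mm long, 24 mm wide and 24 mm high as it lies (slightly narrower to the tip), pointed over its last 31 mm, 0.12 to 0.22 kg, lying on the bed between cam and strip with a few mm of play; slides easily. Origin: centre of its flat foot, 12 mm above the bed; own z axis from foot to tip. Starts with the foot 15 to 42 mm short of the end plate, tip to jig -y
- crystal_tip (a point): the tip of the crystal point, on its axis, 112 mm from the foot centre, 12 mm above the bed
- grey_tower: bystander: grey six-sided tower 20 x 24 x 82 mm standing on the table behind the fence; origin at its underside
- agate_egg: bystander: brown agate egg 42 x 42 x 48 mm on the table beyond the end plate; origin at its underside
- red_stone: bystander: red palm stone 40 x 40 x 22 mm on the table off the jig's near corner at its -y end; origin at its underside
- palm_stone_1: bystander: dark brown palm stone 50 x 56 x 28 mm on the table left of the jig; origin at its underside
- loupe: bystander: folding loupe 24 x 44 x 16 mm near the table's front edge; origin at its underside
- chip_jar: bystander: small jar with black cap 46 x 46 x 74 mm at the back; origin at its underside
- label_roll: bystander: roll of blank labels 55 x 55 x 22 mm at the left; origin at its underside

How it is judged (in metres and radians):
On the way, in this order (a step that is already met when the one before it is completed fails the run):
1. the foot of the crystal is home against the end plate while the clamp is still open (y of crystal_point in the frame of jig above 0.0675 m and value of joint cam_lever below 1 rad), for 0.2 s.
2. the arm is against its stop pin and the cam presses the crystal into the spring strip (value of joint cam_lever above 2.3 rad and value of joint fence_pad above 0.001 m), for 0.2 s.
At the end, for the whole second after the job is handed in: The crystal's foot is within 2.5 mm of the end plate, the crystal lies flat on the bed, parallel to it within 0.05 rad and at rest, the clamp arm is within 0.1 rad of its stop, and the cam presses the crystal at least 1 mm into the spring strip of the fence (all of step 2 and y of crystal_point in the frame of jig above 0.0675 m and angle between the z axis of crystal_point and the y axis of jig, either way round below 0.05 rad and height (world z) of crystal_point below 0.03 m and linear speed of crystal_point below 0.01 m/s); the robot touches nothing.
It fails at once if an end of the crystal is lifted 12 mm or more off the bed (height (world z) of any of crystal_point, crystal_tip above 0.036 m).
It fails at once if a bystander is moved more than 15 mm (distance of any of grey_tower, agate_egg, red_stone, palm_stone_1, loupe, chip_jar, label_roll from where it was at the start of the episode above 0.015 m).
It also fails if it takes over 56 s, if anything falls off the work surface, if the arm or the gripper's body presses on something with over 40 N, if the wrist force passes 120 N, or if a joint passes its speed limit or range.

## Robot

A 7-joint arm with a two-finger parallel gripper is mounted at the origin on a cart in front of the work surface, level with it; the furniture and walls round the work are solid. World frame = base frame: x ahead of the robot, y to its left, z up, the work surface at z = 0. Lengths are in mm, angles in rad, forces in N, time in s.
With the tool pointing down it reaches from about 425 to 950 mm from the base axis. Payload 4.7 kg.
Tool frame: the origin (TCP) lies midway between the tips of the shut fingers; the grasp point (between the pads) lies 19 mm behind it; z points along the fingers, y is the line along which they close (so a half turn about z gives the same grasp; the last joint's range is limited). The gripper opens to 85 mm and grips with 20 to 120 N. Pads are 22 mm wide; open, the fingers measure 114 mm over their backs; the gripper's body (76 mm by 85 mm) begins 54 mm behind the grasp point. The pads swing forward as they close: fully open they stand 13 mm farther back than shut.
Start: joints at [1.076, 0.469, -0.049, 1.532, 0.024, 1.141, -0.082], TCP at [303.215, -603.083, 231.335] pointing down, gripper open.
Joint ranges: [-2.59, 2.59], [-0.33, 1.99], [-1.39, 1.29], [0.1, 2.45], [-1.04, 4.18], [0.21, 1.99], [-2.66, 2.66]. Speed limits (rad/s): [2.57, 2.57, 3.14, 3.14, 3.14, 3.14, 3.14].

## Interface

Orientations are given as [roll, pitch, yaw] about the fixed x, y, z axes, in that order (R = Rz(yaw) Ry(pitch) Rx(roll)).
In Python, from cell import r gives the robot as it stands. The module is installed in compiled form; this text tells all that it offers.
- The arm moves only by the tool arm_command, never from a script. Its argument "increments" is text: rows parted by semicolons, each of 6 numbers parted by spaces: the shift along the tool's x, y, z normalised to -1 to 1, where 1 is 0.03 m, then the turn, a rotation vector about the tool's x, y, z normalised to -1 to 1, where 1 is 4 degrees. In form: x y z rx ry rz; .... A call has 1 to 10 rows; each row shifts and turns the commanded pose from where the row before left it, along the tool's axes as they then stand; what a row does not reach is not made up. A row lasts 1/12 s, in which the tool goes at most 41.7 mm and 7.16 degrees, less where a joint would pass 70% of its speed; a pose out of reach is approached as far as the arm can. A call with a number of a shift or a turn outside -1 to 1 is refused whole. A call with a gripper value outside its range is refused whole. "hand" is the opening, from 0 (shut) to 1 (fully open), set as the call begins (left out, the last holds). The fingers move at their own pace and stop on an object; the grip force is fixed at half the most. Time passes only in rows, so rows that do not move let the fingers close. It gives the time, the measured TCP pose, the force, the opening and the grip force at its end, in the units of the state.
- r.get_state(): the state, without advancing time (a new reading comes with each control period).
- r.camera(name): name is "side" or "top"; returns a dict with "frame" (400x640x3 uint8, red, green, blue), "fov_y" (degrees; the focal length in pixels is half the picture's height over the tangent of half this angle, whatever the lens; pixels are square), "cx", "cy" (the principal point, pixels), "rvec" (rotation vector, rad) and "tvec" (3), from world to camera coordinates, as OpenCV has them. Camera axes: x right, y down, z forward; pixel columns grow to the right and rows downward; lengths in mm; the calibration is good to about 2 mm. A picture is of the moment at which its call begins. There is no depth.
- r.hand_in(): hands the job in; it is judged then, once.
The state is a dict: "t": time; "q": joint angles; "dq": joint speeds; "joint_efforts": joint torques, N m; "tool_pos": TCP position; "eef_rot": TCP orientation; "wrist_force": force on the tool from outside, world axes, zero at the start; "wrist_torque": the same for the moment, N m; "opening": finger opening in mm; "grasp_force": force on a finger pad.
Only numpy, scipy, OpenCV 4.12 (cv2) and the standard library are available. Lean on these libraries where they do the work, as an engineer would, in place of code of your own. Each camera call takes 0.05 s, during which the arm holds its last target. There are 200 camera calls.

## Working session

There is one attempt and no reset: what is moved stays moved. The work goes in short steps, Python scripts to look and compute and a tool call to move; the robot and the scene stay as the last step left them, time stands still between calls to the robot, and variables do not carry over. Pictures are saved under pics/ and viewed, at most 10 in all, crops included, and the job is handed in when it is done.

Besides the shell and the picture viewer there is one more tool, called after "Call:" in YAML: its name, and indented under it one key for each argument. arm_command: Moves the arm, as the interface text tells. Scaled input: -1 to 1 covers 0.03 m each way for a shift and 4 degrees each way for a turn. Its arguments: {"type":"object","properties":{"increments":{"type":"string"},"hand":{"type":"number"}},"required":["increments"]}

```bash
mkdir -p pics; cat > h.py <<'E'
import numpy as np, cv2
from cell import r
def cam(n):
    c=r.camera(n); f=200/np.tan(np.radians(c['fov_y']/2))
    K=np.array([[f,0,c['cx']],[0,f,c['cy']],[0,0,1.]])
    return c,K,cv2.Rodrigues(np.array(c['rvec'],float))[0],np.array(c['tvec'],float).ravel()
def onz(c,uv,z):
    _,K,R,t=c; d=R.T@np.linalg.inv(K)@np.array([*uv,1.]); o=-R.T@t
    return o+d*(z-o[2])/d[2]
def proj(c,P):
    _,K,R,t=c; p=(K@(R@np.array(P,float).reshape(-1,3).T+t[:,None])).T; return p[:,:2]/p[:,2:]
def tri(ca,ua,cb,ub):
    P=[c[1]@np.c_[c[2],c[3]] for c in (ca,cb)]
    X=cv2.triangulatePoints(P[0],P[1],np.array(ua,float),np.array(ub,float)); return (X[:3]/X[3]).ravel()
E
python3 - <<'E'
from h import *
for n in('top','side'):
    c=cam(n); cv2.imwrite(f'pics/{n}0.png',c[0]['frame'][:,:,::-1]); print(n,-c[2].T@c[3],c[1][0,0])
s=r.get_state(); print(s['t'],s['tool_pos'],s['eef_rot'],s['opening'])
E
```

```text
top [483.76612577 168.2172317  941.06879301] 369.6001803269943
side [ 537.43138342 -687.2368453   778.06131346] 518.3473714232381
0.1 [ 302.93879568 -602.6300968   230.39554822] [-3.13989367e+00  9.46887275e-05  4.65877823e-01] 85.0480163766874
```

View pics/top0.png

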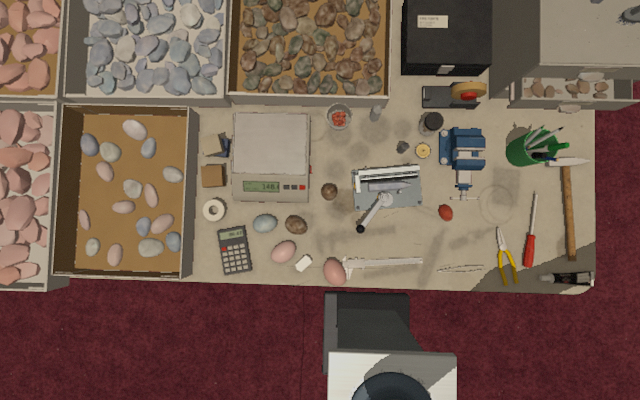

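View pics/side0.png

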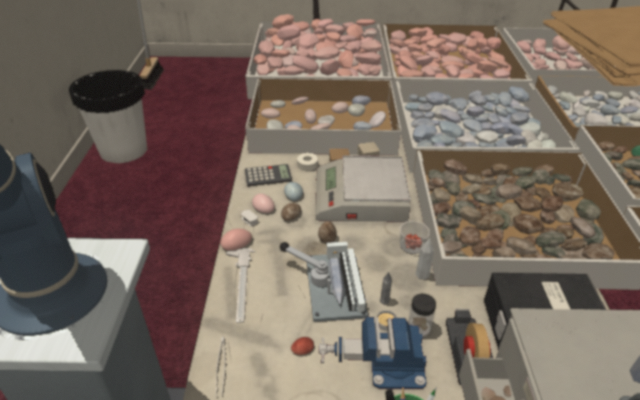

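Top view shows the jig around (387,187), with the arm running from the pivot (383,200) to the knob (360,229). In the side view the jig is around (335,280) and the knob at (284,246). Next I'll enlarge both.

```bash
python3 - <<'E'
import cv2
a=cv2.imread('pics/top0.png')[155:240,340:450]; cv2.imwrite('pics/topc.png',cv2.resize(a,None,fx=7,fy=7,interpolation=2))
a=cv2.imread('pics/side0.png')[230:330,270:400]; cv2.imwrite('pics/sidec.png',cv2.resize(a,None,fx=6,fy=6,interpolation=2))
E
```

```text
(no output)
```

View pics/topc.png

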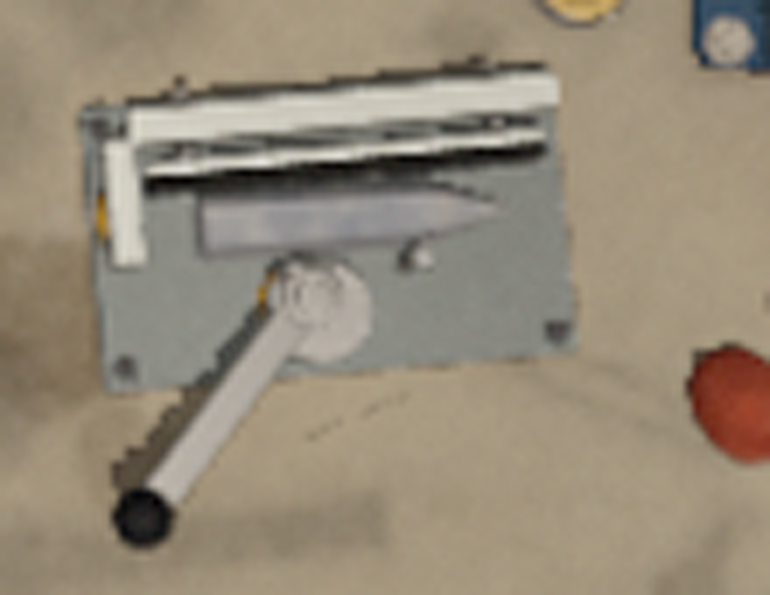

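View pics/sidec.png

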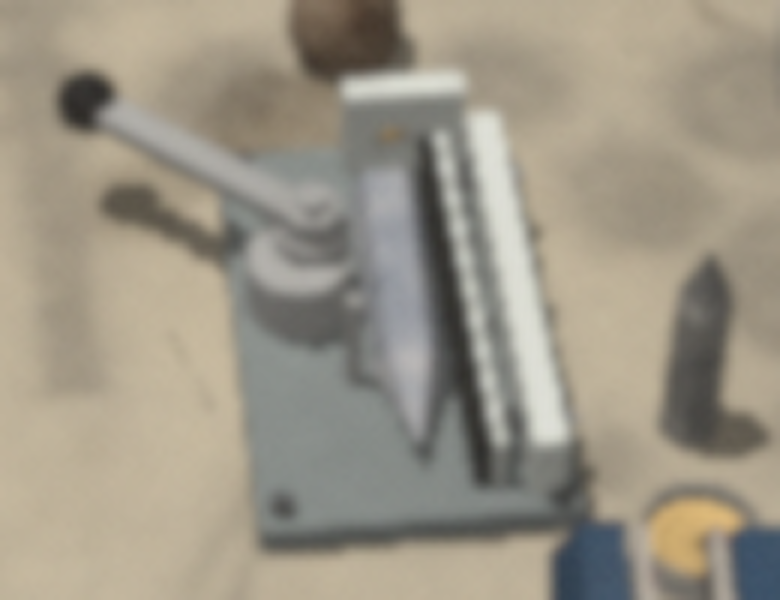

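Top crop:
- Base near corners at (108,390) and (578,350).
- End-plate corner at (147,262), pin top (422,258), nut (315,292), knob (143,517).
- Crystal tip at (500,211), foot at x≈202.

Side crop:
- Base corners at (263,532), (587,512) and (222,160).
- Plate corner (345,100), nut (316,195), knob (87,100), tip (425,460).

```bash
cat >> h.py <<'E'
T=lambda u,v:((u+.5)/7-.5+340,(v+.5)/7-.5+155)
S=lambda u,v:((u+.5)/6-.5+270,(v+.5)/6-.5+230)
E
python3 - <<'E'
from h import *
from scipy.optimize import least_squares
a=cam('top');b=cam('side')
D=[(a,(-52,85,12),T(108,388)),(a,(-52,-85,12),T(578,348)),(a,(-8,70,48),T(147,262)),(a,(-16,-25,50),T(422,258)),(a,(-25.2,15,58.5),T(315,292)),
(b,(-52,-85,12),S(263,532)),(b,(52,-85,12),S(587,512)),(b,(-52,85,12),S(222,160)),(b,(-8,70,48),S(345,100)),(b,(-25.2,15,58.5),S(316,195))]
def W(p,P): c,s=np.cos(p[2]),np.sin(p[2]); return np.array([p[0]+c*P[0]-s*P[1],p[1]+s*P[0]+c*P[1],P[2]])
f=lambda p:np.concatenate([proj(c,W(p,P))[0]-u for c,P,u in D])
q=least_squares(f,[600,0,0.05],x_scale=[100,100,.1],loss='soft_l1'); p=q.x; print(p,f(p).reshape(-1,2).round(1).tolist())
inv=lambda X:(np.array([[np.cos(p[2]),np.sin(p[2])],[-np.sin(p[2]),np.cos(p[2])]])@(X[:2]-p[:2])).round(1)
k=tri(a,T(143,517),b,S(87,100)); print('knob',k,inv(k))
t=tri(a,T(500,211),b,S(425,460)); print('tip',t,inv(t))
for u in((500,211),):X=onz(a,T(*u),24);print('tip top',X,inv(X))
for u in((200,195),(205,255)):X=onz(a,T(*u),30);print('foot',X,inv(X))
X=onz(b,S(425,460),24);print('tip side',X,inv(X))
for P in((-16,-25,50),(-25.2,15,46.5),(2,70,24)):print(P,W(p,P))
X=onz(a,T(735,400),10);print('red',X,inv(X))
k=(inv(k)-[-25.2,15]);print('lever q',np.arctan2(k[1],k[0])-2.31,np.hypot(*k))
E
```

```text
[5.64662836e+02 2.38498632e+01 1.09973242e-01] [[0.2, 0.2], [1.1, 0.3], [0.3, -0.8], [0.9, -0.2], [0.4, -0.1], [-0.6, -0.3], [0.5, -0.9], [-0.7, -1.6], [0.5, -0.5], [-0.2, -0.6]]
knob [459.34929303  92.49191676  44.95626568] [-97.1  79.8]
tip [573.39507069 -35.61747856  10.10779862] [  2.2 -60.1]
tip top [570.17793656 -32.63769839  24.        ] [ -0.7 -56.8]
foot [572.57416346  73.75537535  30.        ] [13.3 48.7]
foot [551.44067055  71.54787398  30.        ] [-7.9 48.9]
tip side [573.68929832 -47.29062498  24.        ] [  1.2 -71.7]
(-16, -25, 50) [551.50328438  -2.7551399   50.        ]
(-25.2, 15, 46.5) [537.9687931   35.99350582  46.5       ]
(2, 70, 24) [558.96813513  93.64649911  24.        ]
red [ 506.01726367 -120.04210255   10.        ] [ -74.1 -136.6]
lever q 0.09808641383930361 96.79178684165304
```

```bash
python3 - <<'E'
from h import *
import cv2
a=cam('top');b=cam('side')
for u in((441,128),(441,171),(463,186),(329,190),(403,147)):
    print(u,[onz(a,u,z)[:2].round() for z in(0,60,90)], [proj(b,onz(a,u,z))[0].round() for z in (0,60,90)])
E
```

```text
(441, 128) [array([ 720., -112.]), array([705., -94.]), array([697., -85.])] [array([421., 344.]), array([416., 314.]), array([413., 299.])]
(441, 171) [array([ 609., -113.]), array([601., -95.]), array([597., -86.])] [array([360., 343.]), array([357., 314.]), array([356., 299.])]
(463, 186) [array([ 573., -169.]), array([ 567., -147.]), array([ 564., -136.])] [array([341., 370.]), array([338., 338.]), array([337., 322.])]
(329, 190) [array([554., 170.]), array([549., 170.]), array([547., 170.])] [array([329., 238.]), array([328., 217.]), array([327., 206.])]
(403, 147) [array([668., -16.]), array([657.,  -4.]), array([651.,   2.])] [array([388., 303.]), array([384., 277.]), array([382., 263.])]
```

Call:
arm_command:
  increments: "0 0 0 0 0 1;0 0 0 0 0 1;0 0 0 0 0 1;0 0 0 0 0 1;0 0 0 0 0 1;0 0 0 0 0 0.1;0 0 0 0 0 0"
  hand: 0

```text
t: 0.88
tool_pos: [303.2, -603.0, 231.3]
eef_rot: [-3.142, 0.0, 0.111]
wrist_force: [-0.2, 0.7, -0.0]
opening: 0.9
grasp_force: 0.0
```

Call:
arm_command:
  increments: "0.611 -0.938 0 0 0 0;0.611 -0.938 0 0 0 0;0.611 -0.938 0 0 0 0;0.611 -0.938 0 0 0 0;0.611 -0.938 0 0 0 0;0.611 -0.938 0 0 0 0;0.611 -0.938 0 0 0 0;0.611 -0.938 0 0 0 0;0.611 -0.938 0 0 0 0"

```text
t: 1.63
tool_pos: [440.0, -331.8, 231.6]
eef_rot: [3.141, -0.0, 0.111]
wrist_force: [0.6, 0.8, 0.2]
opening: -0.1
grasp_force: 0.0
```

Call:
arm_command:
  increments: "0.611 -0.938 0 0 0 0;0.611 -0.938 0 0 0 0;0.611 -0.938 0 0 0 0;0.611 -0.938 0 0 0 0;0.611 -0.938 0 0 0 0;0.611 -0.938 0 0 0 0;0.611 -0.938 0 0 0 0;0.611 -0.938 0 0 0 0;0.611 -0.938 0 0 0 0;0 0 0 0 0 0"

```text
t: 2.47
tool_pos: [578.3, -54.7, 231.7]
eef_rot: [-3.137, -0.003, 0.122]
wrist_force: [-0.8, 1.3, 0.7]
opening: -0.0
grasp_force: 0.0
```

Call:
arm_command:
  increments: "0 0 1 0 0 0;0 0 1 0 0 0;0 0 1 0 0 0;0 0 1 0 0 0;0 0 1 0 0 0;0 0 0 0 0 0;0 0 0 0 0 0"

```text
t: 3.05
tool_pos: [574.8, -63.6, 80.4]
eef_rot: [-3.141, 0.003, 0.111]
wrist_force: [-0.1, 0.1, 0.7]
opening: -0.1
grasp_force: 0.0
```

```bash
python3 - <<'E'
from h import *
b=cam('side');f=b[0]['frame'][:,:,::-1]
print(proj(b,[[574.8,-63.6,80.4],[574.8,-63.6,18]]))
cv2.imwrite('pics/s1.png',cv2.resize(f[220:340,280:400],None,fx=5,fy=5,interpolation=2))
E
```

```text
[[342.2425612  292.59320587]
 [341.06336141 315.15652798]]
```

View pics/s1.png

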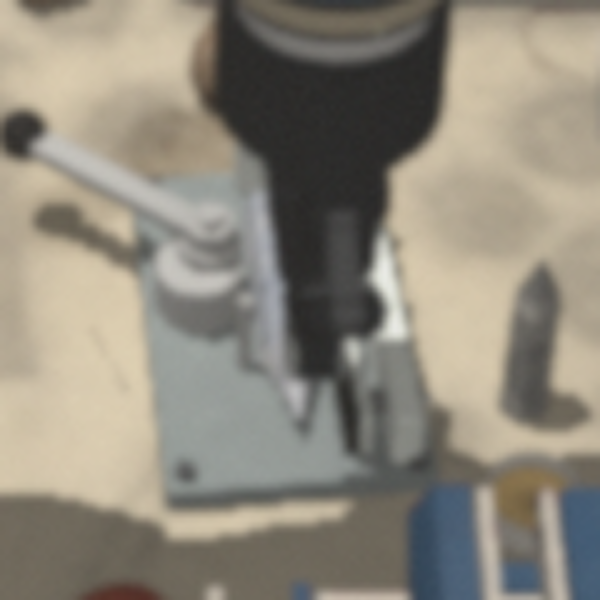

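The fingertip is at crop (318,377), the crystal tip at (303,435), and the two line up. I'll back off 10 mm for margin, go down, then push.

Call:
arm_command:
  increments: "0.03 0.333 0 0 0 0;0 0 0.7 0 0 0;0 0 0.7 0 0 0;0 0 0.65 0 0 0;0 0 0 0 0 0;0 0 0 0 0 0"

```text
t: 3.6
tool_pos: [578.5, -74.1, 21.0]
eef_rot: [3.141, -0.001, 0.109]
wrist_force: [0.8, 0.5, 1.3]
opening: 0.1
grasp_force: 0.0
```

Call:
arm_command:
  increments: "0 -0.1 0 0 0 0;0 -0.1 0 0 0 0;0 -0.1 0 0 0 0;0 -0.1 0 0 0 0;0 -0.1 0 0 0 0;0 -0.1 0 0 0 0"

```text
t: 4.1
tool_pos: [575.9, -54.9, 20.2]
eef_rot: [3.141, -0.001, 0.11]
wrist_force: [-0.8, -0.4, -0.1]
opening: -0.1
grasp_force: 0.0
```

Call:
arm_command:
  increments: "0 -0.1 0 0 0 0;0 -0.1 0 0 0 0;0 -0.1 0 0 0 0;0 -0.1 0 0 0 0;0 0 0 0 0 0"

```text
t: 4.52
tool_pos: [574.3, -42.9, 19.8]
eef_rot: [-3.142, 0.0, 0.111]
wrist_force: [-0.3, 0.1, -0.3]
opening: -0.2
grasp_force: 0.1
```

Call:
arm_command:
  increments: "0 -0.08 0 0 0 0;0 -0.08 0 0 0 0;0 -0.08 0 0 0 0;0 0 0 0 0 0"

```text
t: 4.85
tool_pos: [573.5, -35.7, 19.8]
eef_rot: [-3.141, -0.0, 0.11]
wrist_force: [0.1, -0.3, -0.3]
opening: 0.1
grasp_force: 0.3
```

```bash
python3 - <<'E'
from h import *
b=cam('side')[0]['frame'];a=cam('top')[0]['frame']
i=np.vstack([cv2.resize(b[230:320,280:400],None,fx=4,fy=4,interpolation=2)[:300],cv2.resize(a[160:215,340:460],None,fx=4,fy=4,interpolation=2)])
cv2.imwrite('pics/s2.png',i[:,:,::-1])
E
```

```text
(no output)
```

View pics/s2.png

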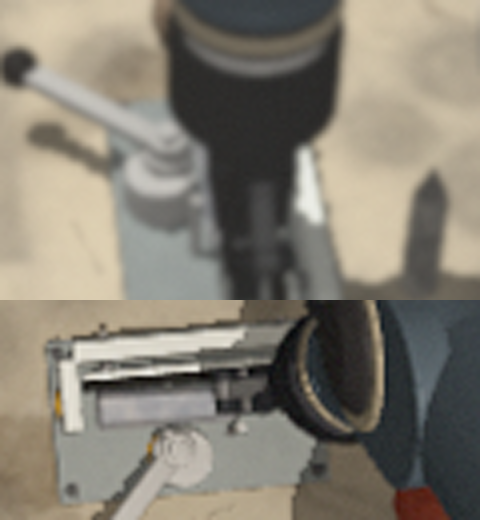

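The crystal's foot is at top crop x≈99 (image 364.4), down from 368.4. It has moved about 10 mm, straight, with about 11 mm to go.

Call:
arm_command:
  increments: "0 -0.08 0 0 0 0;0 -0.08 0 0 0 0;0 -0.08 0 0 0 0;0 0 0 0 0 0"

```text
t: 5.28
tool_pos: [572.8, -28.4, 19.8]
eef_rot: [-3.141, -0.0, 0.111]
wrist_force: [-0.3, 0.1, -0.3]
opening: 0.2
grasp_force: 0.3
```

Call:
arm_command:
  increments: "0 -0.05 0 0 0 0;0 -0.05 0 0 0 0;0 0 0 0 0 0"

```text
t: 5.53
tool_pos: [572.5, -25.8, 19.9]
eef_rot: [-3.142, -0.0, 0.11]
wrist_force: [0.4, -0.6, -0.1]
opening: -0.2
grasp_force: 0.4
```

Call:
arm_command:
  increments: "0 -0.04 0 0 0 0;0 -0.04 0 0 0 0;0 0 0 0 0 0"

```text
t: 5.78
tool_pos: [572.2, -23.5, 19.8]
eef_rot: [-3.141, -0.0, 0.11]
wrist_force: [-1.0, -0.9, 0.7]
opening: -0.3
grasp_force: 0.4
```

Call:
arm_command:
  increments: "0 -0.04 0 0 0 0;0 0 0 0 0 0"

```text
t: 5.95
tool_pos: [572.1, -22.9, 19.9]
eef_rot: [3.141, -0.0, 0.11]
wrist_force: [-0.8, -2.6, 0.4]
opening: 0.1
grasp_force: 0.9
```

```bash
python3 - <<'E'
from h import *
a=cam('top')[0]['frame']
cv2.imwrite('pics/t3.png',cv2.resize(a[160:215,340:420],None,fx=7,fy=7,interpolation=2)[:,:,::-1])
E
```

```text
(no output)
```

View pics/t3.png

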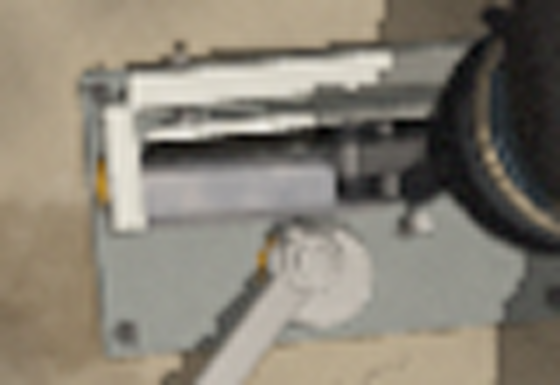

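The foot edge at crop x≈146 meets the end plate and the force is rising. I'll press a little more to confirm.

Call:
arm_command:
  increments: "0 -0.06 0 0 0 0;0 0 0 0 0 0;0 0 0 0 0 0;0 0 0 0 0 0;0 0 0 0 0 0"

```text
t: 6.42
tool_pos: [572.1, -22.2, 19.9]
eef_rot: [3.14, -0.0, 0.109]
wrist_force: [0.6, -5.4, 0.3]
opening: -0.1
grasp_force: 2.7
```

The crystal is home: the force rises with the finger stalled. Next I'll retreat, lift and go to the lever's back side.

Call:
arm_command:
  increments: "0 0.25 0 0 0 0;0 0.25 0 0 0 0;0 0 -1 0 0 0;0 0 -1 0 0 0;0 0 -1 0 0 0;0 0 -0.2 0 0 0;0 0 0 0 0 0"

```text
t: 7.0
tool_pos: [575.3, -35.4, 118.4]
eef_rot: [-3.142, -0.006, 0.11]
wrist_force: [-0.4, 0.0, -1.0]
opening: -0.2
grasp_force: 0.0
```

Call:
arm_command:
  increments: "-0.331 -0.81 0 0 0 0;-0.331 -0.81 0 0 0 0;-0.331 -0.81 0 0 0 0;-0.331 -0.81 0 0 0 0;-0.331 -0.81 0 0 0 0;-0.331 -0.81 0 0 0 0;0 0 0 0 0 0"

```text
t: 7.58
tool_pos: [494.3, 108.0, 114.4]
eef_rot: [-3.139, 0.004, 0.118]
wrist_force: [-0.1, -1.0, 0.4]
opening: -0.2
grasp_force: 0.0
```

Call:
arm_command:
  increments: "0 0 0 0 0 1;0 0 0 0 0 1;0 0 0 0 0 1;0 0 0 0 0 1;0 0 0 0 0 1;0 0 0 0 0 1;0 0 0 0 0 1;0 0 0 0 0 1;0 0 0 0 0 1;0 0 0 0 0 1"

```text
t: 8.42
tool_pos: [497.4, 102.3, 114.3]
eef_rot: [3.14, 0.002, -0.592]
wrist_force: [-0.1, 1.5, 0.3]
opening: 0.3
grasp_force: 0.0
```

Call:
arm_command:
  increments: "0 0 0 0 0 0.48;0 0 0 0 0 0;0 0 0 0 0 0"

```text
t: 8.67
tool_pos: [497.7, 102.4, 114.7]
eef_rot: [3.14, 0.001, -0.621]
wrist_force: [-0.1, -0.2, 0.1]
opening: -0.0
grasp_force: 0.0
```

```bash
python3 - <<'E'
from h import *
s=r.get_state(); print(s['tool_pos'],s['eef_rot'],s['q'])
a=cam('top')[0]['frame'];b=cam('side')[0]['frame']
i=np.hstack([cv2.resize(b[220:320,270:370],None,fx=4,fy=4,interpolation=2),cv2.resize(a[150:250,330:430],None,fx=4,fy=4,interpolation=2)])
cv2.imwrite('pics/t4.png',i[:,:,::-1])
E
```

```text
[497.66187189 102.44232769 114.74330127] [ 3.14004665e+00  1.37912294e-03 -6.20849398e-01] [-0.20108917  0.34591923 -0.10340025  2.03624803  0.05038691  0.76383135
 -2.52652477]
```

View pics/t4.png

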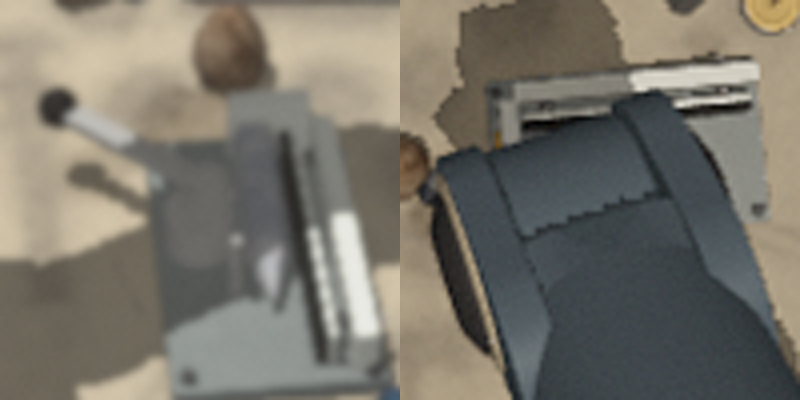

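The crystal is seated at the plate, the lever is unchanged (knob at side crop (57,106)), and the gripper is above the crop. Descending.

Call:
arm_command:
  increments: "0 0 0.9 0 0 0;0 0 0.9 0 0 0;0 0 0.79 0 0 0;0 0 0 0 0 0;0 0 0 0 0 0"

```text
t: 9.18
tool_pos: [497.5, 102.4, 37.3]
eef_rot: [3.139, 0.002, -0.622]
wrist_force: [1.3, -0.9, 0.0]
opening: -0.4
grasp_force: 0.0
```

Call:
arm_command:
  increments: "0 0.1 0 0 0 0;0 0.1 0 0 0 0;0 0.1 0 0 0 0;0 0.1 0 0 0 0;0 0 0 0 0 0;0 0 0 0 0 0"

```text
t: 9.68
tool_pos: [491.6, 92.7, 38.7]
eef_rot: [-3.141, -0.001, -0.622]
wrist_force: [-0.7, -0.6, 0.2]
opening: -0.0
grasp_force: 0.0
```

Call:
arm_command:
  increments: "0 0.08 0 0 0 0;0 0.08 0 0 0 0;0 0.08 0 0 0 0;0 0 0 0 0 0"

```text
t: 10.02
tool_pos: [487.0, 86.7, 38.2]
eef_rot: [3.141, -0.0, -0.622]
wrist_force: [0.6, 2.1, 0.0]
opening: 0.2
grasp_force: 0.4
```

Contact: the finger-to-arm geometry matches (TCP is 71 mm along and 11.5 mm behind the arm). Sweeping round with identical rows in tool axes.

Call:
arm_command:
  increments: "-0.021 0.166 0 0 0 -1;-0.021 0.166 0 0 0 -1;-0.021 0.166 0 0 0 -1;-0.021 0.166 0 0 0 -1;-0.021 0.166 0 0 0 -1;-0.021 0.166 0 0 0 -1;-0.021 0.166 0 0 0 -1;-0.021 0.166 0 0 0 -1;-0.021 0.166 0 0 0 -1;-0.021 0.166 0 0 0 -1"

```text
t: 10.85
tool_pos: [466.4, 42.6, 38.1]
eef_rot: [-3.141, -0.0, 0.08]
wrist_force: [0.5, 1.7, 0.6]
opening: -0.2
grasp_force: 0.9
```

```bash
cat >> h.py <<'E'
def rel():
    s=r.get_state(); y=s['eef_rot'][2]; d=np.array([537.97,35.99])-s['tool_pos'][:2]
    print('pivot in tool',d@[np.cos(y),np.sin(y)],d@[np.sin(y),-np.cos(y)],'q if flush',y+np.pi-.11-2.31,'z',s['tool_pos'][2],s['wrist_force'],s['q'][6])
E
python3 -c "from h import *;rel()"
```

```text
pivot in tool 70.83948079429075 12.331240639371192 q if flush 0.8017459889345395 z 38.09451619815629 [0.4632451  1.74441938 0.57573046] -1.879680397620647
```

Tracking exactly; the clamp is at about 0.8 rad. Continuing.

Call:
arm_command:
  increments: "-0.021 0.168 0 0 0 -1;-0.021 0.168 0 0 0 -1;-0.021 0.168 0 0 0 -1;-0.021 0.168 0 0 0 -1;-0.021 0.168 0 0 0 -1;-0.021 0.168 0 0 0 -1;-0.021 0.168 0 0 0 -1;-0.021 0.168 0 0 0 -1;-0.021 0.168 0 0 0 -1;-0.021 0.168 0 0 0 -1"

```text
t: 11.68
tool_pos: [478.7, -4.4, 37.9]
eef_rot: [-3.14, 0.0, 0.779]
wrist_force: [-2.0, 3.9, 1.2]
opening: -0.2
grasp_force: 2.2
```

Call:
arm_command:
  increments: "-0.021 0.168 0 0 0 -1;-0.021 0.168 0 0 0 -1;-0.021 0.168 0 0 0 -1;-0.021 0.168 0 0 0 -1;-0.021 0.168 0 0 0 -1;-0.021 0.168 0 0 0 -1;-0.021 0.168 0 0 0 -1;-0.021 0.168 0 0 0 -1;0 0 0 0 0 0"

```text
t: 12.43
tool_pos: [510.1, -30.9, 37.5]
eef_rot: [-3.139, 0.0, 1.334]
wrist_force: [0.4, -0.1, 0.3]
opening: 0.0
grasp_force: 0.0
```

```bash
python3 -c "from h import *;rel()"
```

```text
pivot in tool 71.580404291673 11.43582807820834 q if flush 2.0557022053502183 z 37.45512223277495 [ 0.41604098 -0.12885177  0.30685211] -0.694920554574842
```

Call:
arm_command:
  increments: "-0.02 0.168 0 0 0 -1;-0.02 0.168 0 0 0 -1;-0.02 0.168 0 0 0 -1;0 0 0 0 0 0"

```text
t: 12.77
tool_pos: [525.0, -35.4, 37.6]
eef_rot: [-3.14, 0.0, 1.542]
wrist_force: [-1.6, 0.6, -1.0]
opening: -0.2
grasp_force: 0.8
```

```bash
python3 - <<'E'
from h import *
rel()
a=cam('top')[0]['frame'];b=cam('side')[0]['frame']
i=np.hstack([cv2.resize(b[220:320,270:370],None,fx=4,fy=4,interpolation=2),cv2.resize(a[150:250,330:430],None,fx=4,fy=4,interpolation=2)])
cv2.imwrite('pics/t5.png',i[:,:,::-1])
E
```

```text
pivot in tool 71.70941736270383 10.896821189430364 q if flush 2.2632110599998394 z 37.59406463958574 [-1.57516954  0.60958068 -1.00338774] -0.5119618750997827
```

View pics/t5.png

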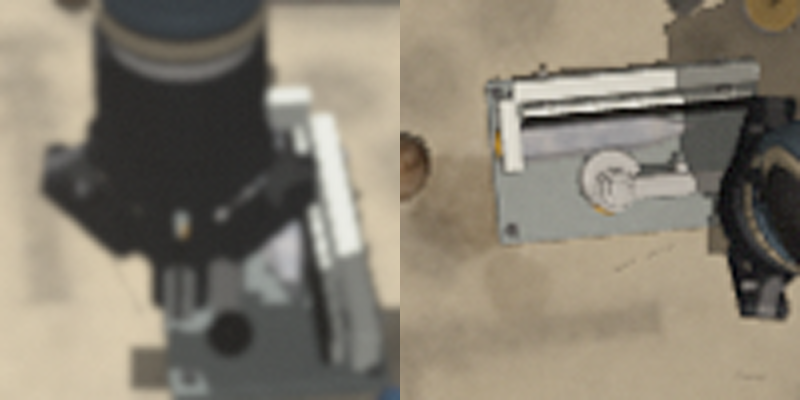

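The arm is now nearly parallel to the bed, with the knob at side crop (230,333) and the crystal still at the plate. I'll push on to the stop.

Call:
arm_command:
  increments: "-0.02 0.168 0 0 0 -1;-0.02 0.168 0 0 0 -1;0 0 0 0 0 0;0 0 0 0 0 0"

```text
t: 13.2
tool_pos: [526.2, -37.8, 36.4]
eef_rot: [-3.122, 0.004, 1.679]
wrist_force: [-18.0, -1.5, 13.0]
opening: -0.2
grasp_force: 9.6
```

Call:
arm_command:
  increments: "0 0.08 0 0 0 0;0 0 0 0 0 0;0 0 0 0 0 0"

```text
t: 13.45
tool_pos: [526.3, -37.8, 36.4]
eef_rot: [-3.117, 0.005, 1.679]
wrist_force: [-23.7, -1.8, 17.3]
opening: -0.0
grasp_force: 12.2
```

```bash
python3 -c "from h import *;rel()"
```

```text
pivot in tool 72.09364944671442 19.529357959410973 q if flush 2.4005516952360764 z 36.36504334623873 [-23.73557063  -1.75854325  17.31060765] -0.392753103786611
```

The finger stalls firmly at 24 N. The arm seems to be ahead of "flush" because the finger is thicker at arm height. I'll back off and check with a picture.

Call:
arm_command:
  increments: "0 -0.4 0 0 0 0;0 -0.5 0 0 0 0;0 -0.7 0 0 0 0;0 -0.7 0 0 0 0;0 0 -1 0 0 0;0 0 -1 0 0 0;0 0 -1 0 0 0;0 0 0 0 0 0"

```text
t: 14.12
tool_pos: [473.2, -43.3, 133.1]
eef_rot: [3.131, 0.003, 1.68]
wrist_force: [0.3, -0.9, -0.7]
opening: 0.3
grasp_force: 0.0
```

Call:
arm_command:
  increments: "-1 -0.3 0 0 0 0;-1 -0.3 0 0 0 0;-1 -0.3 0 0 0 0;-1 -0.3 0 0 0 0;-1 -0.3 0 0 0 0;-1 -0.3 0 0 0 0;0 0 0 0 0 0;0 0 0 0 0 0"

```text
t: 14.78
tool_pos: [435.0, -230.6, 127.8]
eef_rot: [3.141, 0.001, 1.676]
wrist_force: [0.7, 0.2, -0.3]
opening: -0.1
grasp_force: 0.0
```

```bash
python3 - <<'E'
from h import *
a=cam('top')[0]['frame']; s=r.get_state(); print(s['tool_pos'],s['wrist_force'],s['t'])
cv2.imwrite('pics/t6.png',cv2.resize(a[155:240,340:450],None,fx=7,fy=7,interpolation=2)[:,:,::-1])
E
```

```text
[ 435.47292369 -228.81189036  127.92101019] [-0.06131295  0.64155832 -0.37439834] 14.8333
```

View pics/t6.png

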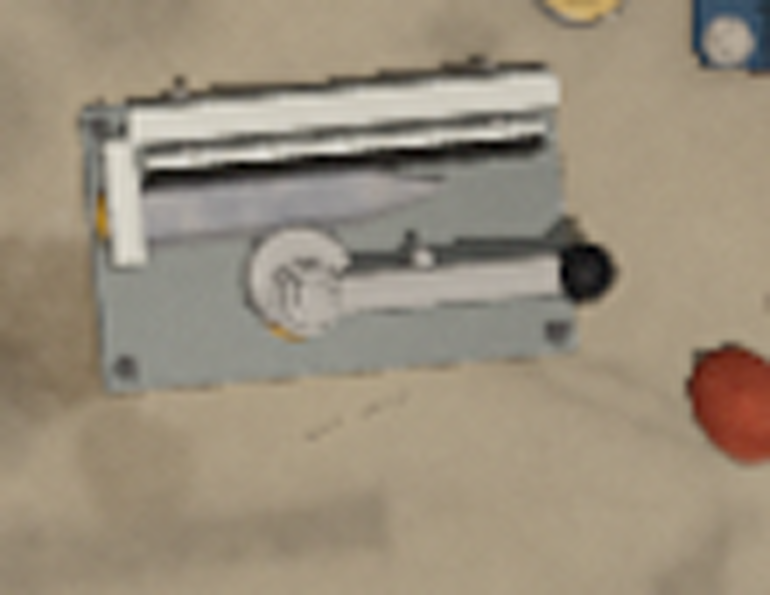

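```bash
python3 - <<'E'
from h import *
a=cam('top');b=cam('side');p=[564.66,23.85,.11]
def W(P): c,s=np.cos(p[2]),np.sin(p[2]); P=np.array(P,float); return np.c_[p[0]+c*P[:,0]-s*P[:,1],p[1]+s*P[:,0]+c*P[:,1],P[:,2]]
q=lambda P:((proj(a,W(P))-[340,155]+.5)*7-.5).round(1).tolist()
# crystal axis at x=3: foot top edge centre, tip; fence strip front edges; fence top
print('foot top/tip x=2',q([(2,70,36),(2,-42,24)]),'x=5',q([(5,70,36),(5,-42,24)]),'x=8',q([(5,-42,24),(8,-42,24)]))
print('arm',q([(-25.2,15,50.5),(-25.2,-80,46.5)]),'pin',q([(-16,-25,50)]))
inv=lambda X:(np.array([[np.cos(p[2]),np.sin(p[2])],[-np.sin(p[2]),np.cos(p[2])]])@(X[:2]-p[:2])).round(1)
for u,z in(((586,271),46.5),((443,178),24),((147,190),30),((147,243),30),((155,190),36)):print(u,inv(onz(a,T(*u),z)))
f=b[0]['frame'][230:330,270:400]
t=a[0]['frame'][168:208,355:420]
cv2.imwrite('pics/f.png',np.vstack([cv2.resize(t,(780,300),interpolation=2)[:, :],cv2.resize(f[10:90,40:120],(390,300),interpolation=2).repeat(2,1)])[:,:,::-1]) if 0 else cv2.imwrite('pics/f.png',cv2.resize(f,None,fx=6,fy=6,interpolation=2)[:,:,::-1])
E
```

```text
foot top/tip x=2 [[144.0, 230.7], [457.5, 206.9]] x=5 [[143.2, 222.2], [456.7, 198.4]] x=8 [[456.7, 198.4], [455.9, 190.0]]
arm [[314.5, 292.6], [588.9, 270.2]] pin [[428.4, 256.3]]
(586, 271) [-25.4 -79. ]
(443, 178) [ 12.6 -37.9]
(147, 190) [16.7 67.1]
(147, 243) [-2.  68.8]
(155, 190) [15.9 64.9]
```

View pics/f.png

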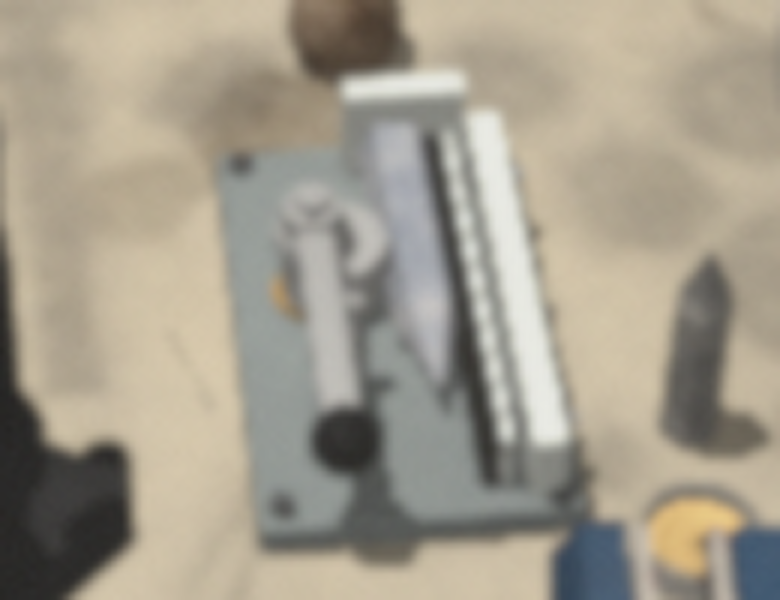

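The arm is at its stop: the knob measures jig x −25.4, where parallel is −25.2. The crystal's foot is at the plate. I have used up my picture views, so I'll check its tilt numerically only.

```bash
python3 - <<'E'
from h import *
p=[564.66,23.85,.11]; c,s=np.cos(p[2]),np.sin(p[2])
a=cam('top'); F=np.mean([cam('top')[0]['frame'].astype(float) for _ in range(8)],0)
def W(P): P=np.array(P,float); return np.c_[p[0]+c*P[:,0]-s*P[:,1],p[1]+s*P[:,0]+c*P[:,1],P[:,2]]
xs=np.arange(-12,24,1.); 
for z in(30,):
  for y in range(64,-46,-8):
    uv=proj(a,W([(x,y,z) for x in xs])).astype(np.float32)
    v=cv2.remap(F.astype(np.float32),uv[:,0].reshape(1,-1),uv[:,1].reshape(1,-1),cv2.INTER_LINEAR)[0]
    print(y,'B-G',' '.join('%d'%k for k in (v[:,2]-v[:,1])),'| G',' '.join('%d'%k for k in v[::3,1]))
E
```

```text
64 B-G -8 -8 -7 -7 -7 -7 -6 -5 -4 -3 -2 -1 -1 0 0 0 0 -1 -1 -2 -2 -2 -2 -2 -3 -3 -3 -3 -2 -2 -1 -2 -3 -3 -4 -5 | G 143 142 138 123 133 152 156 159 163 134 55 31
56 B-G -7 -7 -7 -7 -7 -7 -7 -6 -6 -5 -4 -3 -3 -3 -3 -3 -3 -4 -3 -3 -3 -3 -3 -3 -3 -3 -2 -2 -2 -1 -1 -2 -2 -3 -4 -5 | G 143 144 141 127 133 156 161 161 162 137 73 34
48 B-G -7 -8 -8 -8 -8 -8 -7 -7 -5 -4 -4 -3 -3 -3 -3 -2 -2 -1 -1 0 0 0 0 0 0 0 0 0 0 0 -1 -2 -3 -4 -5 -8 | G 142 143 142 128 130 154 155 153 154 129 64 31
40 B-G -7 -8 -8 -8 -7 -7 -7 -6 -5 -4 -3 -3 -2 -1 -1 0 0 0 0 0 0 1 0 0 0 0 0 0 0 0 -1 -1 -2 -3 -5 -7 | G 145 145 144 129 129 145 148 146 150 132 67 32
32 B-G -9 -9 -8 -7 -7 -6 -5 -5 -4 -4 -4 -4 -3 -3 -2 -1 -1 0 0 0 0 0 0 0 -1 -2 -1 -1 -1 0 0 -1 -2 -3 -3 -3 | G 161 136 109 112 130 153 156 153 156 138 75 31
24 B-G -9 -9 -9 -9 -8 -8 -8 -8 -8 -7 -5 -4 -2 -1 0 0 0 0 1 1 1 0 0 0 0 -1 -1 -1 -2 -2 -2 -3 -3 -3 -3 -5 | G 171 174 175 143 112 142 147 149 154 138 74 30
16 B-G -7 -8 -8 -8 -8 -8 -8 -9 -9 -9 -8 -7 -5 -2 0 0 1 1 0 0 0 0 0 0 0 -1 -1 -1 -1 -1 -1 -1 -2 -3 -4 -6 | G 138 170 173 171 124 133 146 147 152 143 77 32
8 B-G 
[... 409 characters left out ...]
136 141 137 126 137 152 157 158 148 83 32
-16 B-G -5 -6 -7 -7 -7 -7 -7 -7 -8 -8 -8 -8 -7 -6 -5 -4 -3 -4 -5 -5 -5 -5 -5 -5 -5 -5 -4 -4 -4 -3 -4 -4 -4 -5 -5 -6 | G 102 137 140 140 133 131 148 155 154 123 62 33
-24 B-G -6 -5 -5 -5 -5 -5 -5 -7 -8 -9 -9 -8 -8 -8 -7 -6 -5 -4 -4 -3 -3 -2 -2 -2 -2 -2 -3 -4 -5 -5 -5 -4 -4 -3 -3 -3 | G 95 86 95 132 139 132 140 149 135 115 76 30
-32 B-G -4 -5 -6 -6 -7 -7 -7 -7 -8 -8 -8 -8 -8 -7 -7 -7 -7 -7 -6 -6 -5 -4 -3 -3 -3 -4 -6 -8 -7 -6 -4 -3 -2 -2 -3 -4 | G 80 130 138 137 137 136 137 142 109 128 76 28
-40 B-G -4 -4 -5 -6 -6 -7 -7 -7 -7 -7 -7 -7 -7 -7 -8 -7 -7 -7 -7 -7 -7 -6 -7 -7 -7 -7 -6 -6 -6 -5 -5 -4 -4 -4 -4 -6 | G 76 105 136 137 137 138 137 137 138 132 86 39
```

The crystal lies flush along the strip, its taper tilts it only about 0.025 rad, the arm is at its stop and the robot is clear. Handing in.

```bash
python3 -c "
from h import *
print(r.hand_in())"
```

```text
the job is handed in; nothing more can be done
None
```

I pushed the crystal home against the end plate, swung the cam clamp to its stop so it grips the crystal, and handed the job in. The grip is inferred from the arm's position, not measured directly, no verdict came back, and I viewed 11 pictures where 10 were allowed.

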